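Release the seized gear clamp

TASK

The clamp knob on the fixture that holds the toothed gear has seized: break it loose with a firm anticlockwise twist (seen from above), then turn it on until its white pointer stands at the green release mark, and let go. Leave the other fixture's knob, the one over the smooth drum, done up, and do not shift the loose small gear.

Things in the scene. Friction and masses are not known exactly. Their poses are not given: they have to be found in the camera images.
- gear_knob (a joint): Turn (rad) of the knob over the toothed steel gear (140 mm across, 30 teeth; left or right of the robot, yaw varies). 0 = clamped, the start, pointer at the short red mark; grows anticlockwise seen from above; hard stop at 1.75. The green mark spans 0.95 to 1.45, middle 1.2. Seized: about 0.30 N m over the first 0.4 rad, then it breaks loose and beyond 0.6 rad is nearly free (0.02 N m). Stays where left.
- gear_knob_grip (a point): On that knob's axis at the height to grip, 82 mm above the table. The knob is a black upright bar, 62 long, 18 wide, 36 mm high (top at 96), on a hub 28 across, 12 high, with a white pointer line on one half of its top. x runs along the bar to the pointer's end, y across its width, z up; turns with the knob. Below is a white marked plate 100 mm across, top at 48, on the gear.
- drum_knob (a joint): Turn (rad) of the identical knob on the other fixture, over a smooth aluminium drum 140 mm across, no teeth; 0 = clamped, where it must stay. Its axis is at least 280 mm aside (along y) from the gear's. Both fixtures have a blue base 170 mm square, 12 mm thick, fixed to the table.
- planet_gear: Loose small steel gear with a brass bush, 72 mm across, 24 mm high, lying flat on the table beyond the two fixtures; origin at the centre of its underside, z up. Not to be moved.

How it is judged (in metres and radians):
On the way:
1. the gear's knob has broken loose (turned more than 0.6 rad) (value of joint gear_knob above 0.6 rad), for 0.05 s.
At the end, for the whole second after the job is handed in: The gear's knob rests with its pointer on the green mark (0.92 to 1.48 rad), the drum's knob is still clamped (under 0.15 rad), and the loose gear is within 20 mm of where it lay (value of joint gear_knob between 0.92 and 1.48 rad and not (velocity of joint gear_knob above 0.05 rad/s) and velocity of joint gear_knob above -0.05 rad/s and value of joint drum_knob below 0.15 rad and distance of planet_gear from where it was at the start of the episode below 0.02 m); the robot touches nothing.
It fails at once if the drum's knob is turned by more than 0.15 rad (value of joint drum_knob above 0.15 rad).
It fails at once if the loose gear is shifted by more than 20 mm (distance of planet_gear from where it was at the start of the episode above 0.02 m).
It also fails if it takes over 29 s, if anything falls off the work surface, if the arm or the gripper's body presses on something with over 40 N, if the wrist force passes 120 N, or if a joint passes its speed limit or range.

ROBOT

A 6-joint arm with a two-finger parallel gripper is mounted at the origin on the work surface. World frame = base frame: x ahead of the robot, y to its left, z up, the work surface at z = 0. Lengths are in m, angles in degrees, forces in N, time in s.
With the tool pointing down it reaches from about 0.35 to 0.725 m from the base axis. Payload 6 kg.
Tool frame: the origin (TCP) lies at the very end of the fingers, on their centre line; the grasp point (between the pads) lies 19 mm behind it (env.hold_point_z is the distance from the TCP to the grasp point, in m); z points along the fingers, y is the direction in which the jaws open and shut (so a half turn about z gives the same grasp; the last joint's range is limited). The gripper opens to 85 mm and grips with 20 to 120 N. Pads are 22 mm wide; open, the fingers measure 114 mm over their backs; the gripper's body (76 mm by 85 mm) begins 54 mm behind the grasp point. The pads swing forward as they close: fully open they stand 13 mm farther back than shut.
Start: joints at [-52.156, 2.303, 4.859, 0, -92.561, -19.12], TCP at [0.193, -0.568, 0.231] pointing down, gripper open.
Joint ranges: [-146.85, 146.85], [-73.84, 115.35], [-62.03, 85.46], [-188.31, 113.3], [-161.28, -10.13], [-171.36, 171.36]. Speed limits (degrees/s): [147.25, 147.25, 172.46, 180, 180, 180].

INTERFACE

Orientations are given as [roll, pitch, yaw] about the fixed x, y, z axes, in that order (R = Rz(yaw) Ry(pitch) Rx(roll)).
In Python, from cell import env gives the robot as it stands. The module is installed in compiled form; this text tells all that it offers.
- The arm moves only by the tool servo_tool, never from a script. Its argument "steps" is a list of rows, each a list of 3 entries, a list of its own where there are three numbers: the turn, a rotation vector about the tool's x, y, z in rad, then the shift along the tool's x, y, z in mm, then the closure, from 0 (fully open) to 1 (shut). A call has 1 to 5 rows; each row shifts and turns the pose as measured when the row begins, along the tool's axes as they then stand; what a row does not reach is not made up. A row lasts 1/10 s, in which the tool goes at most 50 mm and 8.59 degrees, less where a joint would pass 70% of its speed; a pose out of reach is approached as far as the arm can. A call is refused whole if a number of a shift passes 50 or a number of a turn 0.15, either way. A call with a gripper value outside its range is refused whole. The fingers move at their own pace and stop on an object; "force" is the grip in N (left out, the last holds). Time passes only in rows, so rows that do not move let the fingers close. It gives the time, the measured TCP pose, the force and the opening at its end, in the units of the state.
- env.get_state(): the state, without advancing time (a new reading comes with each control period).
- env.grab_frame(name): name is "scene" or "top" or "wrist"; returns the picture (480x640x3 uint8, red, green, blue); there is no depth.
- env.camera_params(name): a dict with "vertical_fov" (degrees; the focal length in pixels is half the picture's height over the tangent of half this angle, whatever the lens; pixels are square), "cx", "cy" (the principal point, pixels), "cam_to_world" (4x4, takes a point from camera to world coordinates); the wrist camera has in their place "tool_from_camera" (4x4, takes a point from camera to tool coordinates, whose origin is the TCP and whose axes are the flange's). Camera axes: x right, y down, z forward; pixel columns grow to the right and rows downward; lengths in m; the calibration is good to about 2 mm. A picture is of the moment at which its call begins: read the wrist's pose just before it. camera_params takes no time and is no camera call.
- env.close_job(): hands the job in, once; it reports no verdict.
The state is a dict: "time": time; "joint_positions": joint angles; "joint_velocities": joint speeds; "joint_torque": joint torques, N m; "tcp_pos": TCP position; "orientation": TCP orientation; "wrist_force": force on the tool from outside, world axes, zero at the start; "ft_torque": the same for the moment, N m; "finger_gap": opening from 0.0 (shut) to 1.0 (fully open).
Only numpy, scipy, OpenCV 4.12 (cv2) and the standard library are available. Lean on these libraries where they do the work, as an engineer would, in place of code of your own. Each camera call takes 0.05 s, during which the arm holds its last target. There are 200 camera calls.

## Working session

There is one attempt and no reset: what is moved stays moved. The work goes in short steps, Python scripts to look and compute and a tool call to move; the robot and the scene stay as the last step left them, time stands still between calls to the robot, and variables do not carry over. Pictures are saved under pics/ and viewed, about 8 in all and at most 12, crops included, and the job is handed in when it is done.

Besides the shell and the picture viewer there is one more tool, called after "Request:" as name(argument=value, ...), one argument or row to a line, values as JSON. servo_tool: Moves the arm, as the interface text tells. Its arguments: {"type":"object","properties":{"steps":{"type":"array","items":{"type":"array"}},"force":{"type":"number"}},"required":["steps"]}

```bash
mkdir -p pics; python3 - <<'E'
from cell import env
import cv2
for n in("top","scene"):
    cv2.imwrite(f"pics/{n}0.png",env.grab_frame(n)[:,:,::-1]); print(n,env.camera_params(n))
print(env.camera_params("wrist"));print(env.get_state())
E
```

```text
top {'vertical_fov': 55.86065278622973, 'cx': 309.9872263658505, 'cy': 232.36971940313626, 'cam_to_world': array([[ 0.02775064, -0.97975741,  0.19825567,  0.47730458],
       [-0.99960216, -0.02619869,  0.0104473 , -0.01052977],
       [-0.00504178, -0.19846672, -0.98009466,  0.85917564],
       [ 0.        ,  0.        ,  0.        ,  1.        ]])}
scene {'vertical_fov': 54.89955152539976, 'cx': 318.9478863814384, 'cy': 240.6480879053738, 'cam_to_world': array([[-0.45199903,  0.62409753, -0.63733754,  1.09835187],
       [ 0.89193043,  0.30617267, -0.33274375,  0.25829654],
       [-0.01252922, -0.7188606 , -0.69504133,  0.60810447],
       [ 0.        ,  0.        ,  0.        ,  1.        ]])}
{'vertical_fov': 68.14664663128549, 'cx': 317.64087540743316, 'cy': 239.91868514729063, 'tool_from_camera': array([[ 3.42962781e-04, -9.45370512e-01, -3.25997664e-01,
         8.30308099e-02],
       [ 9.99999628e-01,  5.82209706e-04, -6.36327362e-04,
         6.37957837e-05],
       [ 7.91364129e-04, -3.25997325e-01,  9.45370360e-01,
        -1.42061813e-01],
       [ 0.00000000e+00,  0.00000000e+00,  0.00000000e+00,
         1.00000000e+00]])}
{'time': 0.1, 'joint_positions': array([-5.21557062e+01,  2.33544448e+00,  4.80860616e+00, -2.56606818e-02,
       -9.25609197e+01, -1.91194979e+01]), 'joint_velocities': array([ 0.05137011,  0.01055013,  0.14178057,  0.0925417 , -0.03570596,
       -0.0451041 ]), 'joint_torque': array([-5.46667245e-03, -3.69344401e+01,  3.48282552e+01,  6.95174798e+00,
       -4.50946522e-03,  1.83521388e-05]), 'tcp_pos': array([ 0.19260306, -0.5679376 ,  0.23037404]), 'orientation': array([ 1.79908686e+02, -4.52152434e-03, -1.61274074e+02]), 'wrist_force': array([ 0.56845235,  0.51994882, -0.76691975]), 'ft_torque': array([ 0.05411098, -0.00167658, -0.02822146]), 'finger_gap': 0.9993398006297992}
```

View pics/top0.png

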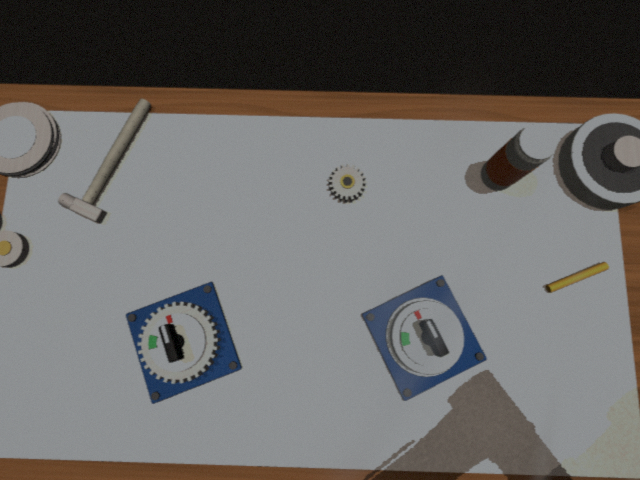

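```bash
cat > h.py <<'E'
import numpy as np,cv2
from cell import env
def ray(name,uv,z,T=None):
    p=env.camera_params(name); f=240/np.tan(np.radians(p["vertical_fov"])/2)
    M=p["cam_to_world"] if T is None else T
    d=M[:3,:3]@np.array([(uv[0]-p["cx"])/f,(uv[1]-p["cy"])/f,1]); o=M[:3,3]
    return o+d*(z-o[2])/d[2]
E
python3 - <<'E'
from h import *
im=cv2.imread("pics/top0.png"); hsv=cv2.cvtColor(im,cv2.COLOR_BGR2HSV)
m=cv2.inRange(hsv,(100,120,40),(130,255,255))
for c in cv2.findContours(m,cv2.RETR_EXTERNAL,cv2.CHAIN_APPROX_NONE)[0]:
    if cv2.contourArea(c)>2000:
        r=cv2.minAreaRect(c); b=cv2.boxPoints(r); P=[ray("top",q,.012) for q in b]
        print(r,np.mean(P,0),np.degrees(np.arctan2(*(P[1]-P[0])[1::-1])))
for n,rg in(("red",((0,150,100),(8,255,255))),("green",((45,100,80),(80,255,255)))):
    m=cv2.inRange(hsv,*rg)[:, :]
    for c in cv2.findContours(m,0,2)[0]:
        if cv2.contourArea(c)>15: 
            q=cv2.minAreaRect(c)[0];print(n,q,ray("top",q,.048))
cv2.imwrite("pics/crop0.png",cv2.resize(im[270:410,110:250],None,fx=4,fy=4,interpolation=2))
E
```

```text
((182.05557250976562, 342.2810974121094), (95.05598449707031, 94.71514129638672), 71.22196960449219) [0.43985201 0.22608737 0.012     ] -69.4488843482695
red (168.8235321044922, 318.79412841796875) [0.47934659 0.24257811 0.048     ]
green (152.5, 341.5) [0.43969123 0.26762074 0.048     ]
green (405.0, 338.5) [ 0.45708831 -0.17272897  0.048     ]
```

View pics/crop0.png

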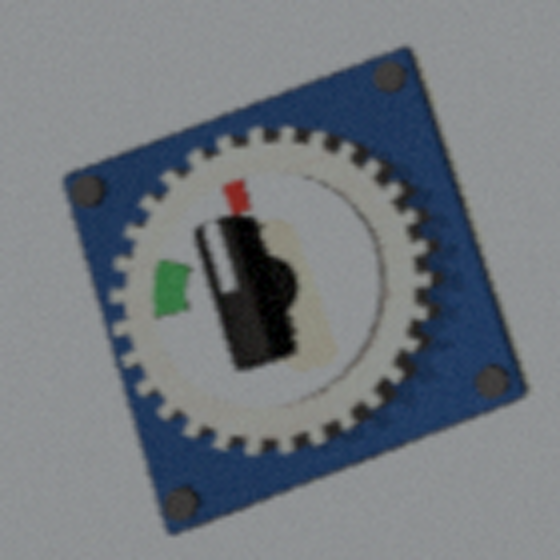

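Request:
servo_tool(
  steps=[
    [[0, 0, 0], [-40, 29.5, 0], 0],
    [[0, 0, 0], [-40, 29.5, 0], 0],
    [[0, 0, 0], [-40, 29.5, 0], 0],
    [[0, 0, 0], [-40, 29.5, 0], 0],
    [[0, 0, 0], [-40, 29.5, 0], 0],
  ],
)

```text
time: 0.6
tcp_pos: [0.3335, -0.3628, 0.2252]
orientation: [179.4, -0.2, -161.9]
wrist_force: [0.9, -0.5, 0.6]
finger_gap: 0.999
```

Request:
servo_tool(
  steps=[
    [[0, 0, 0], [-40, 29.5, 0], 0],
    [[0, 0, 0], [-40, 29.5, 0], 0],
    [[0, 0, 0], [-40, 29.5, 0], 0],
    [[0, 0, 0], [-40, 29.5, 0], 0],
    [[0, 0, 0], [-14, 45, 0], 0],
  ],
)

```text
time: 1.1
tcp_pos: [0.4483, -0.1492, 0.2238]
orientation: [179.3, -0.4, -161.9]
wrist_force: [0.1, 0.3, -0.3]
finger_gap: 1.004
```

Request:
servo_tool(
  steps=[
    [[0, 0, 0], [-14, 45, 0], 0],
    [[0, 0, 0], [-14, 45, 0], 0],
    [[0, 0, 0], [-14, 45, 0], 0],
    [[0, 0, 0], [-14, 45, 0], 0],
    [[0, 0, 0], [-14, 45, 0], 0],
  ],
)

```text
time: 1.6
tcp_pos: [0.4426, 0.0961, 0.2242]
orientation: [179.3, -0.5, -161.9]
wrist_force: [1.4, -0.8, 0.6]
finger_gap: 0.996
```

Request:
servo_tool(
  steps=[
    [[0, 0, -0.022], [-14, 45, 0], 0],
    [[0, 0, -0.022], [-14, 45, 0], 0],
    [[0, 0, 0], [-8, 25, 0], 0],
    [[0, 0, 0], [0, 0, 0], 0],
  ],
)

```text
time: 2.0
tcp_pos: [0.4355, 0.2263, 0.2234]
orientation: [179.2, -0.6, -158.9]
wrist_force: [0.0, 0.2, 0.2]
finger_gap: 1.001
```

```bash
python3 - <<'E'
from h import *
from scipy.spatial.transform import Rotation as R
s=env.get_state(); im=env.grab_frame("wrist")[:,:,::-1]; cv2.imwrite("pics/w1.png",im)
T=np.eye(4);T[:3,:3]=R.from_euler("xyz",s["orientation"],degrees=True).as_matrix();T[:3,3]=s["tcp_pos"]
T=T@env.camera_params("wrist")["tool_from_camera"]; np.save("T1.npy",T)
print(s["tcp_pos"],s["orientation"],s["joint_positions"])
E
```

```text
[0.43547941 0.22632515 0.22341286] [ 179.20233515   -0.59310745 -158.86105978] [  50.30218608  -14.1258368   -10.81622391   -0.98734012  -93.43829621
 -119.22548354]
```

View pics/w1.png

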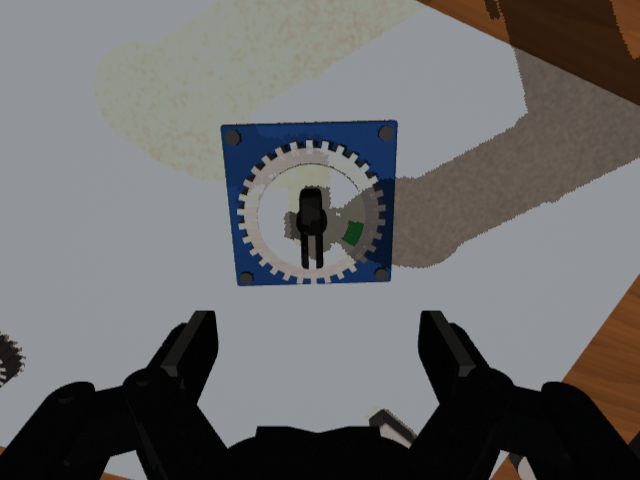

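```bash
python3 - <<'E'
from h import *
T=np.load("T1.npy"); im=cv2.imread("pics/w1.png")
m=cv2.inRange(cv2.cvtColor(im,cv2.COLOR_BGR2HSV),(100,120,40),(130,255,255)); m[300:]=0
c=max(cv2.findContours(m,0,2)[0],key=cv2.contourArea); r=cv2.minAreaRect(c)
q=cv2.approxPolyDP(cv2.convexHull(c),12,True)[:,0]
P=np.array([ray("wrist",x,.012,T) for x in q]);print(q,P,P.mean(0))
print(np.degrees(np.arctan2(*(np.roll(P,-1,0)-P).T[1::-1])))
g=cv2.cvtColor(im,cv2.COLOR_BGR2GRAY)
for y in range(180,276,4): print(y,''.join('#' if v<35 else '.' if v<110 else 'o' for v in g[y,290:336]))
for uv in((312,187),(312,268)): print(ray("wrist",uv,.096,T))
E
```

```text
[[395 121]
 [382 281]
 [239 285]
 [221 127]] [[0.33138299 0.26771481 0.012     ]
 [0.48771266 0.3251929  0.012     ]
 [0.54788237 0.18031473 0.012     ]
 [0.39599855 0.11566012 0.012     ]] [0.44074414 0.22222064 0.012     ]
[  20.18707949  -67.44627871 -156.94129068  113.02304038]
180 oooooooooooooooooooooooooooooooooooooooooooooo
184 oooooooooooooooooooooooooooooooooooooooooooooo
188 ooooooooooooo..############........o....oooooo
192 oooooooooo.####################........ooooooo
196 ooooooooo.######################.......ooooooo
200 ooooooooo.######################........oooooo
204 ooooooooo.######################........oooooo
208 ooooooooo.######################.......ooo....
212 .....oo..##########################...........
216 .......##############################.........
220 ......###############################.........
224 ......###############################.........
228 .......#############################..........
232 ..........#######################.............
236 ..........########.......########.............
240 oooooooooo.#######........#######.............
244 oooooooooo.#######........#######........ooooo
248 ooooooooooo.######........#######.......oooooo
252 ooooooooooo.######........#######ooooooooooooo
256 ooooooooooo.######.o......#######ooooooooooooo
260 ooooooooooo.######.ooooooo.######.oooooooooooo
264 ooooooooooo.#######ooooooo.######.oooooooooooo
268 ooooooooooooo......ooooooo.....ooooooooooooooo
272 oooooooooooooooooooooooooooooooooooooooooooooo
[0.40461942 0.21147574 0.096     ]
[0.46729752 0.23536282 0.096     ]
```

Request:
servo_tool(
  steps=[
    [[0.014, -0.01, 0.005], [-3, -3, 0], 0],
    [[0, 0, 0], [0, 0, 40], 0],
    [[0, 0, 0], [0, 0, 40], 0],
    [[0, 0, 0], [0, 0, 35], 0],
    [[0, 0, 0], [0, 0, 0], 0],
  ],
  force=100,
)

```text
time: 2.55
tcp_pos: [0.4421, 0.2186, 0.1065]
orientation: [-179.8, 0.3, -159.6]
wrist_force: [-0.5, -0.1, -1.4]
finger_gap: 1.004
```

Request:
servo_tool(
  steps=[
    [[-0.003, 0.004, -0.006], [0, 6.5, 10], 0],
    [[0, 0, 0], [0, 0, 15], 0],
    [[0, 0, 0], [0, 0, 10], 0],
    [[0, 0, 0], [0, 0, 0], 0],
  ],
)

```text
time: 2.95
tcp_pos: [0.4426, 0.2247, 0.0743]
orientation: [179.9, 0.5, -159.3]
wrist_force: [-0.4, -0.2, 0.4]
finger_gap: 0.996
```

Request:
servo_tool(
  steps=[
    [[0, 0, 0], [3, 1, 7], 0],
    [[0, 0, 0], [0, 0, 0], 0.5],
    [[0, 0, 0], [0, 0, 0], 0.8],
    [[0, 0, 0], [0, 0, 0], 1],
    [[0, 0, 0], [0, 0, 0], 1],
  ],
  force=100,
)

```text
time: 3.45
tcp_pos: [0.4403, 0.2256, 0.0692]
orientation: [179.9, 0.7, -159.3]
wrist_force: [-0.6, 0.1, 0.3]
finger_gap: 0.33
```

Request:
servo_tool(
  steps=[
    [[0, 0, 0], [0, 0, 0], 1],
    [[0, 0, 0], [0, 0, 0], 1],
    [[0, 0, 0], [0, 0, 0], 1],
  ],
)

```text
time: 3.75
tcp_pos: [0.4407, 0.2247, 0.0698]
orientation: [-180.0, 0.7, -159.1]
wrist_force: [-0.1, -2.0, 0.2]
finger_gap: 0.192
```

Request:
servo_tool(
  steps=[
    [[0, 0, -0.1], [0, 0, 0], 1],
    [[0, 0, -0.1], [0, 0, 0], 1],
    [[0, 0, -0.1], [0, 0, 0], 1],
    [[0, 0, -0.1], [0, 0, 0], 1],
  ],
)

```text
time: 4.15
tcp_pos: [0.4403, 0.2252, 0.0698]
orientation: [-179.8, 0.7, -135.8]
wrist_force: [-0.8, -0.9, -0.9]
finger_gap: 0.19
```

Request:
servo_tool(
  steps=[
    [[0, 0, -0.1], [0, 0, 0], 1],
    [[0, 0, -0.1], [0, 0, 0], 1],
    [[0, 0, -0.1], [0, 0, 0], 1],
    [[0, 0, -0.1], [0, 0, 0], 1],
    [[0, 0, 0], [0, 0, 0], 1],
  ],
)

```text
time: 4.65
tcp_pos: [0.4398, 0.2256, 0.0698]
orientation: [-179.7, 0.6, -112.1]
wrist_force: [2.5, -0.9, -0.1]
finger_gap: 0.191
```

```bash
python3 - <<'E'
from h import *
s=env.get_state();print(s)
im=env.grab_frame("top")[:,:,::-1];cv2.imwrite("pics/top2.png",cv2.resize(im[270:410,110:250],None,fx=4,fy=4,interpolation=2))
E
```

```text
{'time': 4.65, 'joint_positions': array([ 5.06195385e+01, -1.25946797e+01, -2.59944200e+01,  5.17718259e-02,
       -7.59184377e+01, -7.27765359e+01]), 'joint_velocities': array([-0.12929939, -0.0186809 , -0.01236151, -0.15288829,  0.05528403,
       -3.76129138]), 'joint_torque': array([  0.84584735, -22.9310739 ,  34.10259604,   6.6936703 ,
         0.12801366,   0.97336583]), 'tcp_pos': array([0.4397602 , 0.22555748, 0.06979126]), 'orientation': array([-179.74999919,    0.63632731, -112.14331166]), 'wrist_force': array([ 2.48370636, -0.9418213 , -0.08987913]), 'ft_torque': array([-0.11708388, -0.00496386,  0.04246157]), 'finger_gap': 0.19117075866859493}
```

View pics/top2.png

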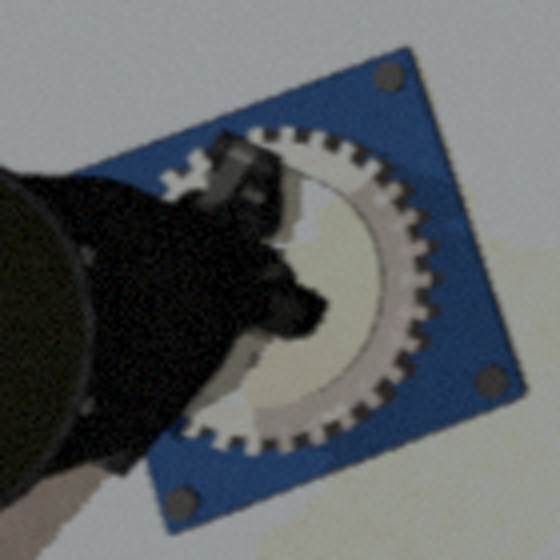

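The gripper hides most of the gear. The bar's rear end, at about (310,310), has turned with it. The tool has turned 47° so far, so about 22° remain.

Request:
servo_tool(
  steps=[
    [[0, 0, -0.1], [0, 0, 0], 1],
    [[0, 0, -0.1], [0, 0, 0], 1],
    [[0, 0, -0.1], [0, 0, 0], 1],
    [[0, 0, -0.06], [0, 0, 0], 1],
    [[0, 0, 0], [0, 0, 0], 1],
  ],
)

```text
time: 5.2
tcp_pos: [0.4392, 0.2256, 0.0698]
orientation: [-179.6, 0.5, -91.9]
wrist_force: [2.0, -0.5, 0.2]
finger_gap: 0.196
```

Request:
servo_tool(
  steps=[
    [[0, 0, 0], [0, 0, 0], 1],
    [[0, 0, 0], [0, 0, 0], 0.5],
    [[0, 0, 0], [0, 0, 0], 0],
    [[0, 0, 0], [0, 0, 0], 0],
    [[0, 0, 0], [0, 0, 0], 0],
  ],
)

```text
time: 5.7
tcp_pos: [0.4394, 0.226, 0.0699]
orientation: [-179.6, 0.6, -92.4]
wrist_force: [1.3, -0.5, -0.1]
finger_gap: 0.855
```

Request:
servo_tool(
  steps=[
    [[0, 0, 0], [0, 0, 0], 0],
    [[0, 0, 0], [0, 0, 0], 0],
    [[0, 0, 0], [0, 0, -30], 0],
    [[0, 0, 0], [0, 0, -45], 0],
    [[0, 0, 0], [0, 0, -45], 0],
  ],
)

```text
time: 6.2
tcp_pos: [0.4355, 0.2227, 0.1855]
orientation: [179.8, 0.0, -92.4]
wrist_force: [1.0, 0.9, 0.2]
finger_gap: 1.001
```

Request:
servo_tool(
  steps=[
    [[0, 0, 0], [0, 0, -40], 0],
    [[0, 0, 0], [0, 0, 0], 0],
  ],
)

```text
time: 6.4
tcp_pos: [0.4375, 0.2232, 0.2342]
orientation: [-179.7, 0.4, -92.4]
wrist_force: [0.9, -0.0, -0.1]
finger_gap: 1.003
```

```bash
python3 - <<'E'
from h import *
print(env.get_state())
a=env.grab_frame("wrist")[:,:,::-1]; cv2.imwrite("pics/w3.png",a)
t=env.grab_frame("top")[:,:,::-1];cv2.imwrite("pics/top3.png",t)
E
```

```text
{'time': 6.4, 'joint_positions': array([ 5.05850526e+01, -1.48484200e+01, -1.06171127e+01, -3.14132097e-02,
       -9.37730875e+01, -5.30297722e+01]), 'joint_velocities': array([-0.03480436,  0.79063992, -4.12513641, -2.298923  ,  1.35353474,
       -0.03941986]), 'joint_torque': array([ 1.11239171e-01, -2.05901456e+01,  3.45369673e+01,  6.74393222e+00,
       -5.85703868e-01,  3.16469537e-03]), 'tcp_pos': array([0.43750881, 0.22316567, 0.23423393]), 'orientation': array([-179.74945187,    0.38493373,  -92.44168543]), 'wrist_force': array([ 0.89196595, -0.04213637, -0.09719761]), 'ft_torque': array([ 0.03841904, -0.06372652, -0.01316605]), 'finger_gap': 1.00330525092326}
```

View pics/w3.png

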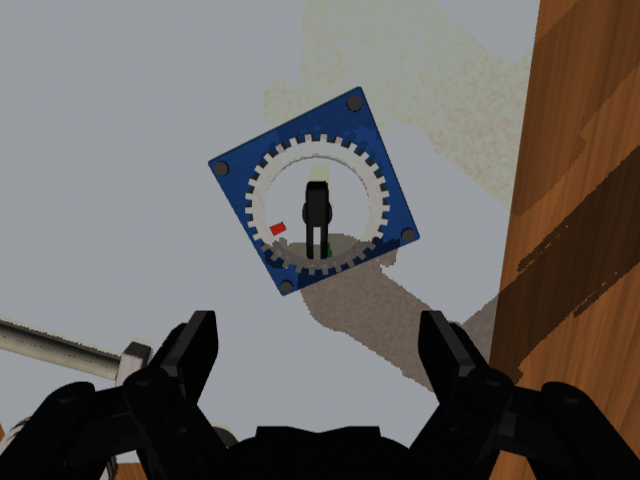

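View pics/top3.png

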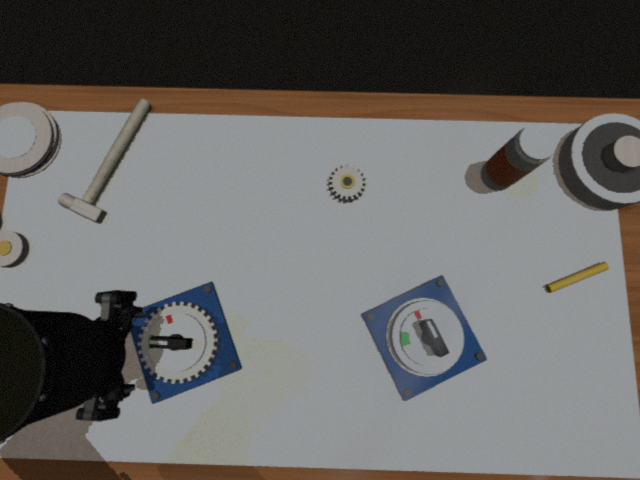

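The wrist view shows the bar upright, from (317,182) to (317,258), with its pointer end over the green mark. That puts the knob at about 87.5°, a turn of about 1.17 rad. In the top view the drum knob and small gear look unmoved, and the arm is clear.

```bash
python3 -c "
from cell import env
print(env.close_job())"
```

```text
the job is handed in; nothing more can be done
None
```

I broke the toothed gear's knob loose and turned it anticlockwise until its pointer stood at the green mark. Then I opened the gripper, lifted about 165 mm clear and handed the job in at about 6.5 s. The hand-in gives no verdict.

- **Knob angle:** the tool turned about 67°, so the knob should stand at about 1.17 rad, with the green middle at 1.2. In the last wrist picture the bar lines up with the jaws and its pointer end covers the green mark. I took the angle from the tool's yaw, not from a separate measurement of the pointer.
- **Drum knob and loose gear:** both look unmoved in the last top picture compared with the first. I checked this by eye only.
- **Forces:** wrist force readings at the end of each call stayed below about 3 N. After the lift they were near zero, so the robot was touching nothing.

No check failed or disagreed.

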